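Switch the logger off, unlatch the battery hold-down bar and hold it up

ROBOT

A 6-joint arm with a two-finger parallel gripper is mounted at the origin on the work surface. World frame = base frame: x ahead of the robot, y to its left, z up, the work surface at z = 0. Lengths are in m, angles in rad, forces in N, time in s.
With the tool pointing down it reaches from about 0.35 to 0.85 m from the base axis. Payload 8.1 kg.
Tool frame: the origin (TCP) lies midway between the tips of the shut fingers; the grasp point (between the pads) lies 19 mm behind it (robot.tcp_to_grasp is the distance from the TCP to the grasp point, in m); x points along the fingers, y is the direction in which the jaws open and shut, and the axes are right-handed (so a half turn about x gives the same grasp; the last joint's range is limited). The gripper opens to 93 mm and grips with 3 to 60 N. Pads are 15 mm wide; open, the fingers measure 128 mm over their backs; the gripper's body (75 mm by 188 mm) begins 65 mm behind the grasp point.
Start: joints at [-1.294, 0.13, 1.488, -0, 1.523, -0.085], TCP at [0.212, -0.561, 0.219] pointing down, gripper open.
Joint ranges: [-2.96, 2.96], [-0.89, 2.26], [0.02, 2.5], [-1.34, 4.48], [0, 2.73], [-2.66, 2.66]. Speed limits (rad/s): [2.39, 2.39, 2.79, 3.14, 3.14, 3.14].

INTERFACE

Orientations are given as a rotation vector (axis times angle).
In Python, from plant import robot gives the robot as it stands.
- The arm moves only by the tool play_rows, never from a script. Its argument "plan" is a list of rows, each an object with "slide": the shift along the world's x, y, z as a fraction of full scale, a list of three; "roll": the turn about the world's z as a fraction of full scale; "fingers": the gripper command: -1 is shut, 1 is fully open, values between are in proportion. A call has 1 to 20 rows; each row shifts and turns the commanded pose from where the row before left it; what a row does not reach is not made up. Full scale, the value 1, is 30 mm for a shift and 8 degrees for a turn. A row lasts 1/8 s, in which the tool goes at most 62.5 mm and 10.7 degrees, less where a joint would pass 70% of its speed; a pose out of reach is approached as far as the arm can. A call with a number of a shift or a turn outside -1 to 1 is refused whole. A call with a gripper value outside its range is refused whole. The fingers move at their own pace and stop on an object; "squeeze" is the grip in N (left out, the last holds). Time passes only in rows, so rows that do not move let the fingers close. It gives the time, the measured TCP pose, the force and the opening at its end, in the units of the state.
- robot.read_state(): the state, without advancing time (a new reading comes with each control period).
- robot.read_camera(name): name is "side" or "top"; returns the picture (400x640x3 uint8, red, green, blue); there is no depth.
- robot.get_calibration(name): a dict with "fx", "fy", "cx", "cy" (pixels), "R" (3x3) and "t" (3): a world point X has camera coordinates R X + t. Camera axes: x right, y down, z forward; pixel columns grow to the right and rows downward; lengths in m; the calibration is good to about 2 mm. A picture is of the moment at which its call begins. get_calibration takes no time and is no camera call.
- robot.close_job(): hands the job in, once; it reports no verdict.
Trained networks look in the newest picture that a camera, given by its name, has taken for a name from the list of things; names that differ only in an ending like _2 or _b are one class to them, and where a whole thing is asked for, a point or a joint stands for the part that bears it (a point fixed in the world has none). Each returns a list of dicts, best first, with "p" (0 to 1); they miss things now and then, are a little off and sometimes report something else, mostly with a low value. They report only what shows in the picture. A call takes as long as a camera call.
- robot.boxes_of(camera, target): "extent" ([centre column, centre row, width, height] in pixels, round what is visible of it).
- robot.regions_of(camera, target): "region" (400x640 bool, what is visible of it) and "extent" ([centre column, centre row, width, height] in pixels, round what is visible of it).
- robot.mark_of(camera, target): "point" ([column, row] in pixels: a listed point, or the origin of a listed thing).
The state is a dict: "t": time; "q": joint angles; "dq": joint speeds; "joint_torque": joint torques, N m; "tool_pos": TCP position; "orientation": TCP orientation; "force": force on the tool from outside, world axes, zero at the start; "wrist_torque": the same for the moment, N m; "opening": finger opening in m.
Only numpy, scipy, OpenCV 4.12 (cv2) and the standard library are available. Lean on these libraries where they do the work, as an engineer would, in place of code of your own. Each camera call takes 0.05 s, during which the arm holds its last target.

TASK

The logger's battery pack is about to be changed, and a colleague is waiting to lift the pack out. Turn the selector knob on the data logger clockwise to off (the hollow ring mark), then pull the spring latch on the end of the battery's hold-down bar sideways, all the way in, and lift the bar off its ball. Finish while holding the bar still with its end at least 5 cm above where it sat: do not put it down or let go, and leave the battery pack and everything else on the shelf where it stands.

Things in the scene. Friction and masses are not known exactly. Their poses are not given: they have to be found in the camera images.
- selector (a joint): Angle of the logger's selector knob in rad, growing clockwise seen from above. Its spring detents are 36 degrees (0.628 rad) apart: 0 = one dot, 0.628 = two dots, 1.257 = hollow ring (OFF), 1.885 = short bar. It starts at one dot or two dots. Passing a detent takes about 0.05 N m; let go anywhere, the knob snaps into the nearest detent.
- logger: Data logger: flat silver box fixed on the shelf, top panel 190 (y) x 130 (x) mm, 50 mm high, with a display, a terminal strip (10 mm high) and a round black dial of 88 mm that carries the selector knob and four white marks. Origin: centre of its underside; x points from the operator's edge to the edge with the round sockets, z up.
- selector_grip (a point): Where to grip the selector knob: on its vertical axis, 26 mm above the logger's top panel. The knob is a grey upright wing 12 mm thick, 42 mm long with a pointed nose, from 4 to 35 mm above the panel, on a skirt disc (radius 18 mm, top 4 mm above the panel). Axes: x along the wing towards its nose (turns with the knob), y across the 12 mm thickness, z up.
- off_mark (a point): Centre of the hollow ring mark (off) on the dial, third of the four marks going clockwise, 35 mm from the knob's axis. Axes as the logger's.
- hold_bar (a joint): Lift angle of the battery hold-down bar about its hinge in rad: 0 = down on the ball, grows as the coupler end rises, stop at 1.2; 0.23 = end raised 5 cm. The bar with coupler weighs about 0.5 kg and falls back when let go.
- cradle: Battery cradle fixed to the shelf: grey plate 300 x 120 x 6 mm, two steel hinge cheeks at one end, a ball stud at the other, the battery between them and the steel hold-down bar (26 mm wide) over it all. Origin: centre of its underside; x from hinge to ball, z up.
- bar_hinge (a point): Hinge pin of the bar, 96 mm above the shelf. Axes: x level from hinge to ball, y along the pin, z up; they do not turn with the bar. The bar's hinge eye has 2.5 mm of side play each way along the pin (light centring spring, 0.6 N per mm).
- ball (a point): Centre of the 20 mm steel ball on its post, 94 mm above the shelf, 220 mm from the hinge pin; fixed.
- coupler_grip (a point): Where to grip the bar's coupler (dark steel box 38 x 34 mm over the ball, top 112 mm above the shelf, dome to 119 mm): half-way between fixed_plate and latch_plate when the latch is fully in, 106 mm above the shelf with the bar down, 220 mm from the hinge pin; moves with the bar. Axes: x along the bar away from the hinge, y from the latch plate to the fixed plate, z up from the bar.
- fixed_plate (a point): Centre of the outer face of the coupler's fixed thumb plate, 21.5 mm from coupler_grip along its +y. Part of the bar. Upright plate, 26 mm wide along the bar, face square to y, 14 mm up and down from here. At least 50 mm free beside it; fingers can come down from above to 20 mm below this height.
- latch_plate (a point): Centre of the outer face of the latch's thumb plate on the other side, 34 mm from coupler_grip along its -y at rest, 21.5 mm when fully in. Same size and room as the fixed plate. Pinching the two plates together (55.5 mm over both at rest, 43 mm fully in) moves the latch only and gives a firm hold for lifting.
- latch (a joint): Travel of the latch in m along the y of coupler_grip: 0 = shut, its eye plate under the ball; 0.0125 = fully in, against its stop, the ball can pass. Return spring: 5 N at rest, 9.6 N fully in. It must stay in until the coupler has risen 20 mm above its seat.
- battery_mid (a point): Centre of the yellow battery pack with rounded corners, 116 x 72 x 75 mm, about 1 kg, standing loose in the cradle under the bar; to be left alone.
- humidity_cap: Bystander: slate-grey slotted sensor cap, 34 mm across, 57 mm high, loose; origin centre of underside.
- rain_ring: Bystander: copper rain collector ring, 160 mm across, 40 mm high, loose; origin centre of underside.
- grease_tin: Bystander: small steel tin, 54 mm across, 45 mm high, loose; origin centre of underside.
- spirit_level: Bystander: aluminium spirit level, 160 x 30 x 22 mm along its y, loose; origin centre of underside.
- screwdriver: Bystander: screwdriver with wooden handle, 190 mm long, lying along its x, loose.
- mug: Bystander: white mug, 80 mm across, 85 mm high, loose; origin centre of underside.
- rain_measure: Bystander: glass measuring cylinder on a foot, 170 mm high, foot 56 mm across, loose; origin centre of underside.

How it is judged:
By the outcome, as a careful person would: the job done as asked, in the order asked, and still so for the second after the job is handed in, while the arm keeps its last pose, push and grip.
It also fails if it takes over 48 s, if anything falls off the work surface, if the arm or the gripper's body presses on something with over 40 N, if the wrist force passes 120 N, or if a joint passes its speed limit or range.

## Working session

There is one attempt and no reset: what is moved stays moved. The work goes in short steps, Python scripts to look and compute and a tool call to move; the robot and the scene stay as the last step left them, time stands still between calls to the robot, and variables do not carry over. Pictures are saved under pics/ and viewed, and the job is handed in when it is done.

Besides the shell and the picture viewer there is one more tool, called after "Emit:" as name([rows], argument=value, ...), one row to a line, values as JSON. play_rows: Moves the arm, as the interface text tells. Its arguments: {"type":"object","properties":{"plan":{"type":"array","items":{"type":"object","properties":{"slide":{"type":"array","items":{"type":"number","minimum":-1,"maximum":1}},"roll":{"type":"number","minimum":-1,"maximum":1},"fingers":{"type":"number"}}}},"squeeze":{"type":"number"}},"required":["plan"]}

```bash
mkdir -p pics; ls; cat > h.py <<'E'
import numpy as np, cv2
from plant import robot
def snap(cam,name):
    im=robot.read_camera(cam); cv2.imwrite(f'pics/{name}.png',im[:,:,::-1]); return im
def ray(cam,uv):
    c=robot.get_calibration(cam);R=np.array(c['R']);t=np.array(c['t'])
    d=R.T@np.array([(uv[0]-c['cx'])/c['fx'],(uv[1]-c['cy'])/c['fy'],1]);return -R.T@t,d
def atz(cam,uv,z):
    o,d=ray(cam,uv);return o+d*(z-o[2])/d[2]
def proj(cam,X):
    c=robot.get_calibration(cam);p=np.array(c['R'])@np.array(X)+np.array(c['t'])
    return np.array([c['fx']*p[0]/p[2]+c['cx'],c['fy']*p[1]/p[2]+c['cy']])
def tri(uv1,uv2,c1='side',c2='top'):
    o1,d1=ray(c1,uv1);o2,d2=ray(c2,uv2);d1/=np.linalg.norm(d1);d2/=np.linalg.norm(d2)
    s=np.linalg.lstsq(np.c_[d1,-d2],o2-o1,rcond=None)[0]
    a=o1+s[0]*d1;b=o2+s[1]*d2;return (a+b)/2,np.linalg.norm(a-b)
E
python3 - <<'E'
from h import *
np.set_printoptions(precision=4,suppress=True)
for c in ['side','top']:
    snap(c,c+'0')
    k=robot.get_calibration(c);print(c,k['fx'],-np.array(k['R']).T@np.array(k['t']))
    for n in ['selector_grip','off_mark','logger','cradle','bar_hinge','ball','coupler_grip','fixed_plate','latch_plate','battery_mid']:
        m=robot.mark_of(c,n);print(n,[(np.round(x['point'],1),round(x['p'],2)) for x in m[:2]])
print(robot.read_state())
E
```

```text
pics
side 482.8308035259776 [0.1474 0.7949 1.1186]
selector_grip [(array([311.9, 255.6]), 0.67)]
off_mark [(array([304.1, 253. ]), 0.97), (array([394.5, 161.1]), 0.36)]
logger [(array([302.6, 286.2]), 0.73), (array([321.3, 150. ]), 0.67)]
cradle [(array([353.6, 179.6]), 0.82)]
bar_hinge [(array([391.4, 159.7]), 0.8), (array([312.3, 255.4]), 0.38)]
ball [(array([318. , 153.1]), 0.95), (array([376.7, 118.4]), 0.42)]
coupler_grip [(array([319.5, 147.5]), 0.86)]
fixed_plate [(array([319.3, 156.6]), 0.65), (array([312.2, 252.3]), 0.49)]
latch_plate [(array([324.2, 148.7]), 0.37), (array([314.9, 258.4]), 0.27)]
battery_mid [(array([363.4, 170.4]), 0.59)]
top 423.65622225337165 [ 0.2859 -0.0015  1.3025]
selector_grip [(array([244.3, 230.3]), 0.57), (array([304.3, 237.2]), 0.25)]
off_mark [(array([255.5, 220.5]), 0.68)]
logger [(array([237.5, 225.6]), 0.57)]
cradle [(array([371.3, 209.3]), 0.78)]
bar_hinge [(array([387.7, 239.8]), 0.59)]
ball [(array([361.3, 171.9]), 0.61)]
coupler_grip [(array([362.3, 168.7]), 0.67)]
fixed_plate [(array([355.3, 171. ]), 0.86)]
latch_plate [(array([372.6, 161.1]), 0.54)]
battery_mid [(array([372.7, 207.7]), 0.63), (array([388.2, 240.9]), 0.39)]
{'t': 1.1, 'q': array([-1.2944,  0.1304,  1.4882,  0.    ,  1.523 , -0.0854]), 'dq': array([ 0.0013, -0.0016, -0.0009, -0.0003, -0.0007, -0.0005]), 'joint_torque': array([  0.0006, -55.9765, -49.2064,   0.0769,   0.0226,  -0.    ]), 'tool_pos': array([ 0.2124, -0.5612,  0.2186]), 'orientation': array([ 2.0242,  0.3702, -2.0241]), 'force': array([-0.2973, -0.5475, -0.9191]), 'wrist_torque': array([-0.0314, -0.0425,  0.0139]), 'opening': 0.09305284035415363}
```

View pics/side0.png

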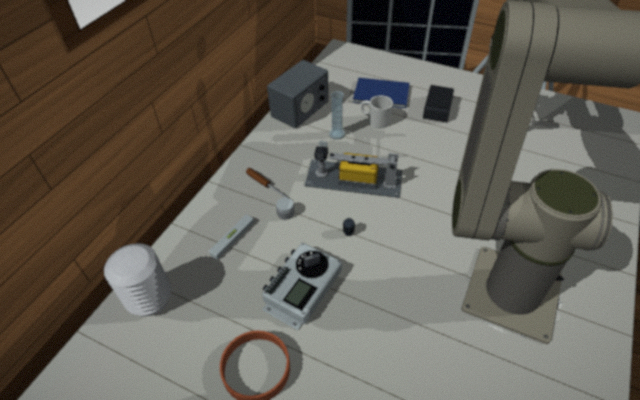

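View pics/top0.png

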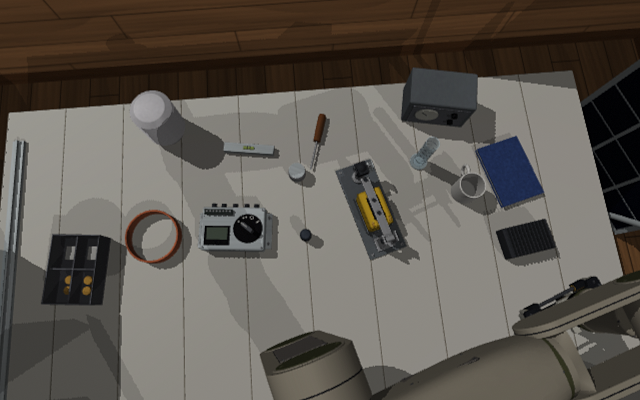

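```bash
python3 - <<'E'
import cv2
a=cv2.imread('pics/top0.png');s=cv2.imread('pics/side0.png')
cv2.imwrite('pics/topL.png',cv2.resize(a[170:280,190:300],None,fx=5,fy=5,interpolation=2))
cv2.imwrite('pics/topC.png',cv2.resize(a[140:260,320:430],None,fx=5,fy=5,interpolation=2))
cv2.imwrite('pics/sideL.png',cv2.resize(s[220:330,230:380],None,fx=5,fy=5,interpolation=2))
cv2.imwrite('pics/sideC.png',cv2.resize(s[110:220,280:430],None,fx=5,fy=5,interpolation=2))
E
```

```text
(no output)
```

View pics/topL.png

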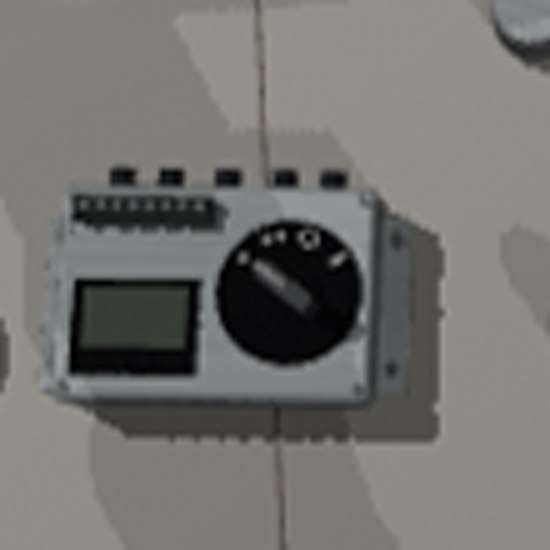

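View pics/topC.png

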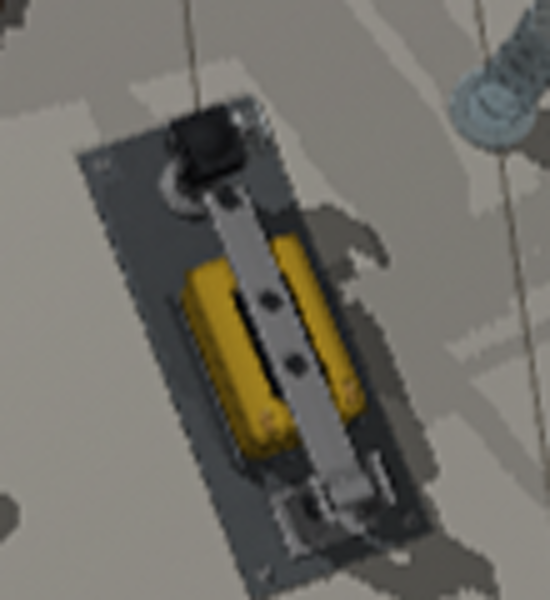

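View pics/sideL.png

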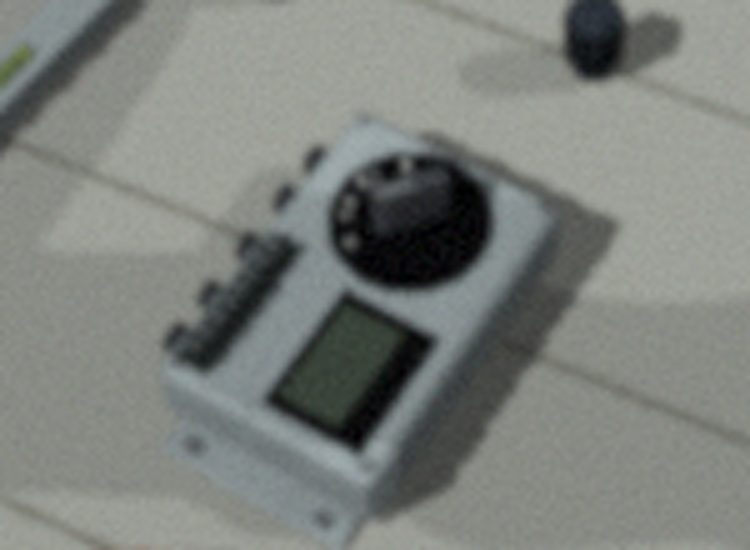

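View pics/sideC.png

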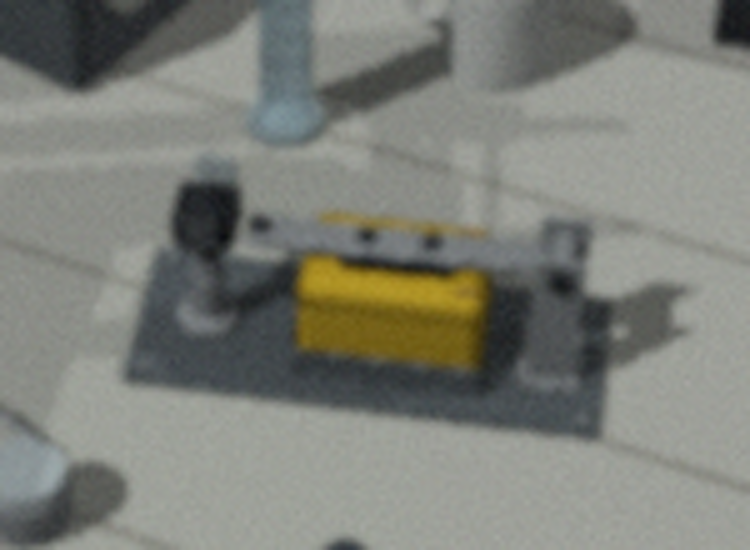

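```bash
python3 - <<'E'
from h import *
np.set_printoptions(precision=4,suppress=True)
pr=lambda n,*a:print(n,*a)
print('sel',tri((311.9,255.6),(244.3,230.3)),atz('top',(244.3,230.3),.076))
print('off',tri((304.1,253),(255.5,220.5)),atz('top',(255.5,220.5),.05))
print('hinge',tri((391.4,159.7),(387.7,239.8)),atz('top',(387.7,239.8),.096))
print('ball',tri((318,153.1),(361.3,171.9)),atz('top',(361.3,171.9),.094))
print('coup',tri((319.5,147.5),(362.3,168.7)),atz('top',(362.3,168.7),.106),atz('side',(319.5,147.5),.106))
print('fix',atz('top',(355.3,171),.106)); print('latch',atz('top',(372.6,161.1),.106))
print('cradle',atz('top',(371.3,209.3),0),atz('side',(353.6,179.6),0),'logger',atz('top',(237.5,225.6),0),atz('side',(302.6,286.2),0))
print('batt',tri((363.4,170.4),(372.7,207.7)))
E
```

```text
sel (array([0.4888, 0.1751, 0.0965]), np.float64(0.008546628773648916)) [0.488  0.1771 0.076 ]
off (array([0.5254, 0.1477, 0.0494]), np.float64(0.012600238287932624)) [0.5191 0.1461 0.05  ]
hinge (array([ 0.4252, -0.23  ,  0.1075]), np.float64(0.0063526064447721985)) [ 0.4234 -0.2327  0.096 ]
ball (array([ 0.6404, -0.1788,  0.0911]), np.float64(0.016650294350763827)) [ 0.6311 -0.1801  0.094 ]
coup (array([ 0.6392, -0.18  ,  0.1154]), np.float64(0.009272098472341176)) [ 0.6372 -0.1823  0.106 ] [ 0.6488 -0.1891  0.106 ]
fix [ 0.6319 -0.161   0.106 ]
latch [ 0.6581 -0.2153  0.106 ]
cradle [ 0.5339 -0.2118  0.    ] [ 0.536  -0.2018  0.    ] logger [0.517  0.2085 0.    ] [0.5044 0.2155 0.    ]
batt (array([ 0.5193, -0.211 ,  0.0448]), np.float64(0.021283588439331938))
```

```bash
python3 - <<'E'
from h import *
np.set_printoptions(precision=4,suppress=True)
L=lambda x,y:((x+.5)/5-.5+190,(y+.5)/5-.5+170)
C=lambda x,y:((x+.5)/5-.5+320,(y+.5)/5-.5+140)
S=lambda x,y:((x+.5)/5-.5+280,(y+.5)/5-.5+110)
SL=lambda x,y:((x+.5)/5-.5+230,(y+.5)/5-.5+220)
c=atz('top',L(289,292),.052);print('dial',c)
print('dial side',atz('side',SL(411,220),.052))
for n,p in dict(dot=(243,257),two=(273,239),ring=(309,239),bar=(338,259)).items():
    m=atz('top',L(*p),.052);d=m-c;print(n,m,np.hypot(*d[:2]),np.degrees(np.arctan2(d[1],d[0])))
print('nose/tail',atz('top',L(255,263),.085),atz('top',L(314,312),.085))
P=[atz('top',C(*p),.006) for p in [(80,155),(258,95),(435,530),(258,600)]]
print(P,'ctr',np.mean(P,0),[np.linalg.norm(P[i]-P[i-1]) for i in range(4)])
Q=[atz('side',S(*p),.006) for p in [(157,250),(127,380),(600,436)]]
print(Q)
for a,b in[(0,3),(1,2)]:
    d=P[a]-P[b];print(np.degrees(np.arctan2(d[1],d[0])))
d=(Q[1]-Q[2]);print(np.degrees(np.arctan2(d[1],d[0])))
# bar edges and coupler top
print('coupler top',atz('top',C(207,140),.112),atz('side',S(207,205),.1))
E1=[atz('top',C(*p),.105) for p in [(229,195),(348,490)]];d=E1[0]-E1[1];print('bar',E1,np.degrees(np.arctan2(d[1],d[0])))
# logger panel corners
P=[atz('top',L(*p),.05) for p in [(70,190),(378,187),(378,405),(52,400)]];print('panel',P)
E
```

```text
dial [0.4981 0.171  0.052 ]
dial side [0.4972 0.1714 0.052 ]
dot [0.5215 0.1974 0.052 ] 0.035256617085389526 48.44636305914393
two [0.5309 0.1791 0.052 ] 0.03378804615059867 13.718010942663708
ring [0.5291 0.1576 0.052 ] 0.03383740857432811 -23.461985539450538
bar [0.5156 0.1409 0.052 ] 0.034834701148815754 -59.889487051763155
nose/tail [0.5111 0.1854 0.085 ] [0.4796 0.1526 0.085 ]
[array([ 0.6673, -0.1118,  0.006 ]), array([ 0.6979, -0.2297,  0.006 ]), array([ 0.4112, -0.3054,  0.006 ]), array([ 0.3779, -0.1925,  0.006 ])] ctr [ 0.5386 -0.2098  0.006 ] [np.float64(0.3004339122425423), np.float64(0.12178287215648292), np.float64(0.29656167239626186), np.float64(0.11772776195857135)]
[array([ 0.698 , -0.2214,  0.006 ]), array([ 0.6625, -0.1082,  0.006 ]), array([ 0.3769, -0.1887,  0.006 ])]
15.585349502822776
14.80345453170965
15.741383199776944
coupler top [ 0.6391 -0.178   0.112 ] [ 0.6414 -0.1842  0.1   ]
bar [array([ 0.6066, -0.1882,  0.105 ]), array([ 0.4283, -0.236 ,  0.105 ])] 15.017667099949739
panel [array([0.5714, 0.2999, 0.05  ]), array([0.5579, 0.1147, 0.05  ]), array([0.4269, 0.1223, 0.05  ]), array([0.4458, 0.3135, 0.05  ])]
```

```bash
python3 - <<'E'
import cv2
a=cv2.imread('pics/top0.png');s=cv2.imread('pics/side0.png')
cv2.imwrite('pics/topK.png',cv2.resize(a[160:190,345:380],None,fx=18,fy=18,interpolation=2))
cv2.imwrite('pics/sideK.png',cv2.resize(s[135:185,305:345],None,fx=12,fy=12,interpolation=2))
E
```

```text
(no output)
```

View pics/topK.png

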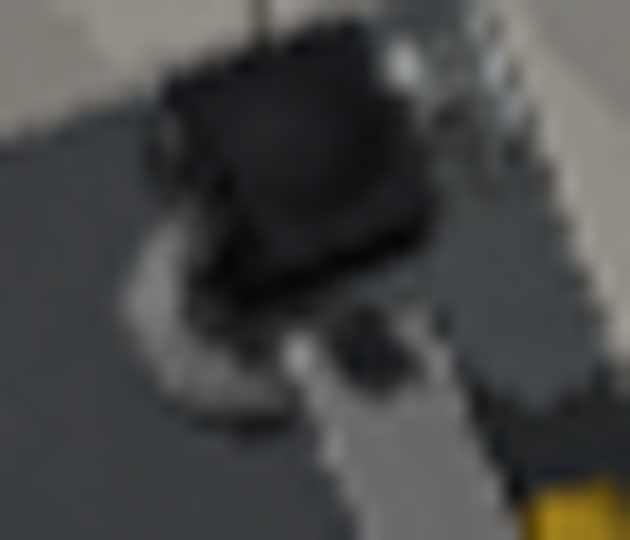

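View pics/sideK.png

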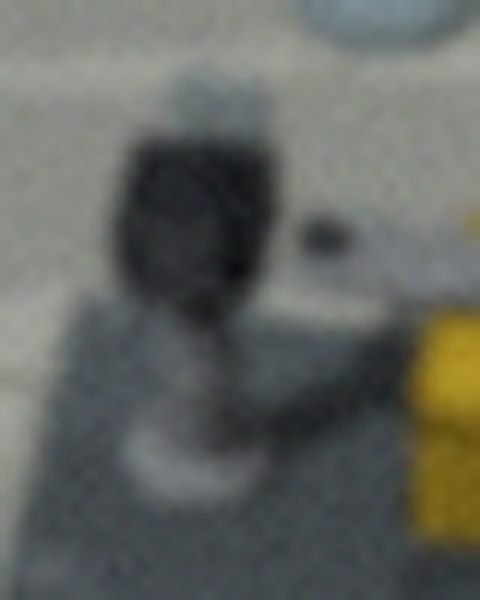

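```bash
python3 - <<'E'
from h import *
from scipy.spatial.transform import Rotation as R
np.set_printoptions(precision=4,suppress=True)
s=robot.read_state();M=R.from_rotvec(s['orientation']).as_matrix();print(M, np.degrees(np.arctan2(M[1,1],M[0,1])),s['q'],s['t'])
E
```

```text
[[ 0.      0.354  -0.9353]
 [-0.     -0.9353 -0.354 ]
 [-1.      0.     -0.    ]] -69.27046173841892 [-1.2944  0.1304  1.4882  0.      1.523  -0.0854] 1.1
```

Emit:
play_rows([
  {"slide":[0.4,1,0],"roll":0.17,"fingers":-0.05},
  {"slide":[0.4,1,0],"roll":0.17,"fingers":-0.05},
  {"slide":[0.4,1,0],"roll":0.17,"fingers":-0.05},
  {"slide":[0.4,1,0],"roll":0.17,"fingers":-0.05},
  {"slide":[0.4,1,0],"roll":0.17,"fingers":-0.05},
  {"slide":[0.4,1,0],"roll":0.17,"fingers":-0.05},
  {"slide":[0.4,1,0],"roll":0.17,"fingers":-0.05},
  {"slide":[0.4,1,0],"roll":0.17,"fingers":-0.05},
  {"slide":[0.4,1,0],"roll":0.17,"fingers":-0.05},
  {"slide":[0.4,1,0],"roll":0.17,"fingers":-0.05},
  {"slide":[0.4,1,0],"roll":0.17,"fingers":-0.05},
  {"slide":[0.4,1,0],"roll":0.17,"fingers":-0.05},
  {"slide":[0.4,1,0],"roll":0.17,"fingers":-0.05},
  {"slide":[0.4,1,0],"roll":0.17,"fingers":-0.05},
  {"slide":[0.4,1,0],"roll":0.17,"fingers":-0.05},
  {"slide":[0.4,1,0],"roll":0.17,"fingers":-0.05},
  {"slide":[0.4,1,0],"roll":0.17,"fingers":-0.05},
  {"slide":[0.4,1,0],"roll":0.17,"fingers":-0.05},
  {"slide":[0.4,1,0],"roll":0.17,"fingers":-0.05},
  {"slide":[0.4,1,0],"roll":0.17,"fingers":-0.05},
], squeeze=20)

```text
t: 3.6
tool_pos: [0.4527, 0.0399, 0.2188]
orientation: [1.726, 0.768, -1.725]
force: [-0.3, -0.5, 0.7]
opening: 0.0441
```

Emit:
play_rows([
  {"slide":[0.3,0.88,0]},
  {"slide":[0.3,0.88,0]},
  {"slide":[0.3,0.88,0]},
  {"slide":[0.3,0.88,-0.4]},
  {"slide":[0.3,0.88,-0.8]},
  {"slide":[0,0,-0.8]},
  {"slide":[0,0,-0.8]},
  {"slide":[0,0,-0.8]},
  {"slide":[0,0,0]},
])

```text
$.plan[0]: bad value
```

```bash
python3 - <<'E'
from h import *
a=snap('top','top1');s=snap('side','side1');st=robot.read_state()
print(st['t'],st['tool_pos'],proj('top',st['tool_pos']),proj('side',st['tool_pos']))
x,y=[int(v) for v in proj('top',[.498,.171,.08])]
A=cv2.resize(a[max(0,y-40):y+40,x-40:x+40],(400,400),interpolation=2)
x,y=[int(v) for v in proj('side',[.498,.171,.08])]
B=cv2.resize(s[y-40:y+40,x-40:x+40],(400,400),interpolation=2)
cv2.imwrite('pics/k1.png',np.hstack([A,B])[:,:,::-1])
E
```

```text
3.7 [0.45292697 0.04108786 0.21867507] [289.20400728 231.05895166] [348.64269275 193.04963748]
```

View pics/k1.png

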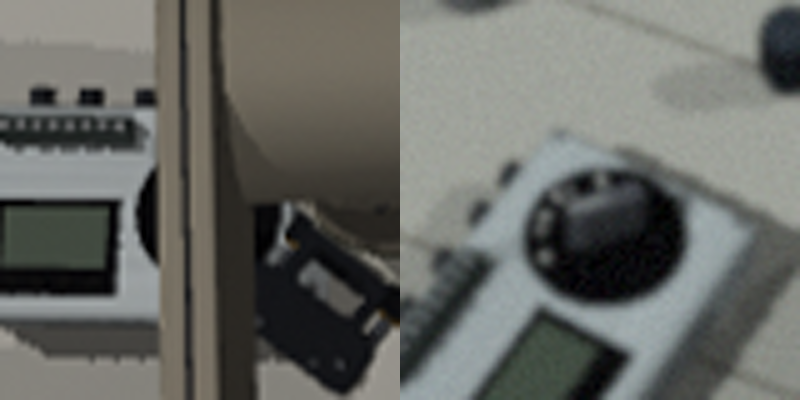

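Emit:
play_rows([
  {"slide":[0.3,0.87,0],"roll":0,"fingers":-0.05},
  {"slide":[0.3,0.87,0],"roll":0,"fingers":-0.05},
  {"slide":[0.3,0.87,0],"roll":0,"fingers":-0.05},
  {"slide":[0.3,0.87,-0.4],"roll":0,"fingers":-0.05},
  {"slide":[0.3,0.87,-0.8],"roll":0,"fingers":-0.05},
  {"slide":[0,0,-0.8],"roll":0,"fingers":-0.05},
  {"slide":[0,0,-0.8],"roll":0,"fingers":-0.05},
  {"slide":[0,0,-0.8],"roll":0,"fingers":-0.05},
  {"slide":[0,0,0],"roll":0,"fingers":-0.05},
])

```text
t: 4.82
tool_pos: [0.4957, 0.1682, 0.1086]
orientation: [1.723, 0.767, -1.731]
force: [-0.4, -0.4, -0.7]
opening: 0.0439
```

```bash
cat > k.py <<'E'
import sys
from h import *
n=sys.argv[1];P=[float(v) for v in sys.argv[2:5]]
np.set_printoptions(precision=4,suppress=True)
o=[]
for c in ['top','side']:
    a=snap(c,f'{c}{n}')
    x,y=[int(v) for v in proj(c,P)];y=max(40,min(360,y));x=max(40,min(600,x))
    o.append(cv2.resize(a[y-40:y+40,x-40:x+40],(400,400),interpolation=2))
st=robot.read_state();print(st['t'],st['tool_pos'],st['force'],st['opening'],st['wrist_torque'])
cv2.imwrite(f'pics/k{n}.png',np.hstack(o)[:,:,::-1])
E
python3 k.py 2 .498 .171 .08
```

```text
4.925 [0.4976 0.1689 0.1113] [0.2141 0.1712 0.8167] 0.04447515635906028 [-0.0288 -0.0056 -0.0612]
```

View pics/k2.png

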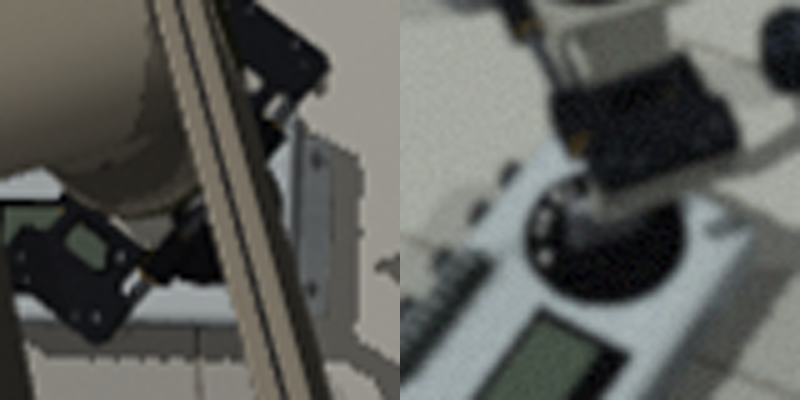

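Emit:
play_rows([
  {"slide":[0.02,0.07,-0.5],"roll":0,"fingers":-0.05},
  {"slide":[0,0,-0.5],"roll":0,"fingers":-0.05},
  {"slide":[0,0,-0.4],"roll":0,"fingers":-0.05},
  {"slide":[0,0,-0.28],"roll":0,"fingers":-0.05},
  {"slide":[0,0,0],"roll":0,"fingers":-1},
  {"slide":[0,0,0],"roll":0,"fingers":-1},
  {"slide":[0,0,0],"roll":0,"fingers":-1},
  {"slide":[0,0,0],"roll":0,"fingers":-1},
], squeeze=15)

```text
t: 5.92
tool_pos: [0.4983, 0.1716, 0.0608]
orientation: [1.727, 0.767, -1.725]
force: [-0.0, -0.8, 0.6]
opening: 0.0115
```

```bash
python3 k.py 3 .498 .171 .08
```

```text
6.025 [0.4983 0.1716 0.0608] [-1.5741 -0.573   2.9805] 0.01167033916826361 [ 0.052   0.1993 -0.0297]
```

View pics/k3.png

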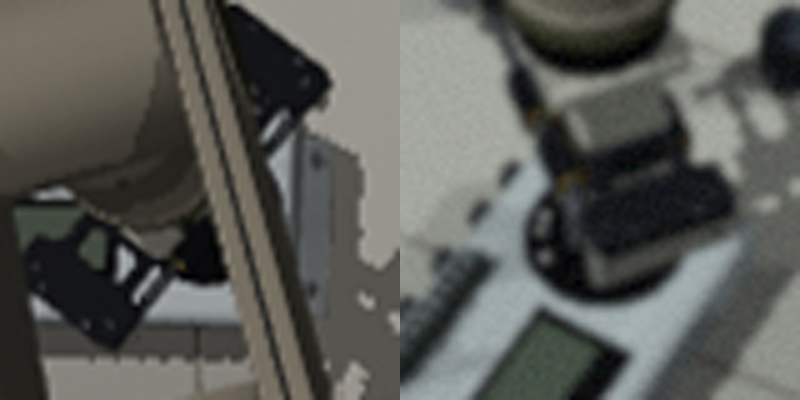

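Opening 11.7 mm: the 12 mm wing is gripped with small forces. Now I turn it 72° clockwise (negative roll).

Emit:
play_rows([
  {"slide":[0,0,0],"roll":-0.7,"fingers":-1},
  {"slide":[0,0,0],"roll":-0.7,"fingers":-1},
  {"slide":[0,0,0],"roll":-0.7,"fingers":-1},
  {"slide":[0,0,0],"roll":-0.7,"fingers":-1},
  {"slide":[0,0,0],"roll":-0.7,"fingers":-1},
  {"slide":[0,0,0],"roll":-0.7,"fingers":-1},
  {"slide":[0,0,0],"roll":-0.7,"fingers":-1},
  {"slide":[0,0,0],"roll":-0.7,"fingers":-1},
  {"slide":[0,0,0],"roll":-0.7,"fingers":-1},
  {"slide":[0,0,0],"roll":-0.7,"fingers":-1},
  {"slide":[0,0,0],"roll":-0.7,"fingers":-1},
  {"slide":[0,0,0],"roll":-0.7,"fingers":-1},
  {"slide":[0,0,0],"roll":-0.7,"fingers":-1},
  {"slide":[0,0,0],"roll":0,"fingers":-1},
  {"slide":[0,0,0],"roll":0,"fingers":-1},
], squeeze=20)

```text
t: 7.9
tool_pos: [0.4983, 0.1714, 0.0607]
orientation: [-1.983, 0.435, 1.982]
force: [-1.0, -1.4, 4.9]
opening: 0.0121
```

```bash
python3 k.py 4 .498 .171 .08; python3 -c "
from h import *
from scipy.spatial.transform import Rotation as R
M=R.from_rotvec(robot.read_state()['orientation']).as_matrix();print(np.degrees(np.arctan2(M[1,1],M[0,1])),M[:,0])"
```

```text
8.0 [0.4983 0.1714 0.0607] [-0.927  -0.6671  5.8689] 0.012024359526400633 [-0.2346  0.2697 -0.0113]
-114.73827210175612 [ 7.25061721e-04 -8.42814593e-05 -9.99999734e-01]
```

View pics/k4.png

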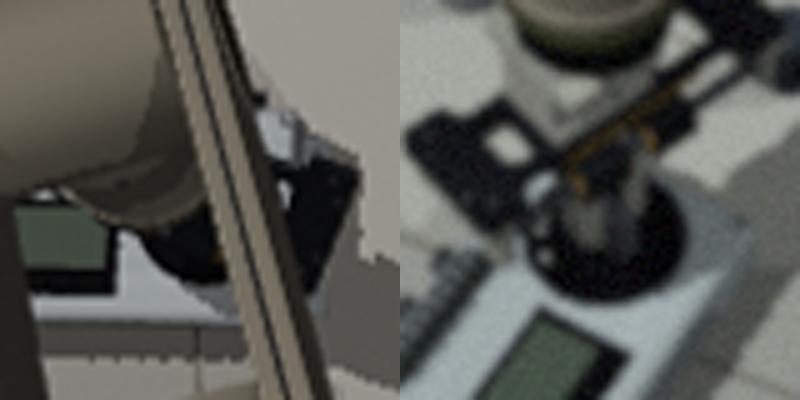

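Emit:
play_rows([
  {"slide":[0,0,0],"roll":0,"fingers":0},
  {"slide":[0,0,0],"roll":0,"fingers":0},
  {"slide":[0,0,0],"roll":0,"fingers":0},
  {"slide":[0,0,0.6],"roll":0,"fingers":0},
  {"slide":[0,0,0.8],"roll":0,"fingers":0},
  {"slide":[0,0,0.8],"roll":0,"fingers":0},
  {"slide":[0,0,0.8],"roll":0,"fingers":1},
  {"slide":[0,0,0.8],"roll":0,"fingers":1},
  {"slide":[0.4,-0.8,0.8],"roll":0.4,"fingers":1},
  {"slide":[0.4,-1,0],"roll":0.4,"fingers":1},
  {"slide":[0.4,-1,0],"roll":0.4,"fingers":1},
  {"slide":[0.4,-1,0],"roll":0.4,"fingers":1},
  {"slide":[0.4,-1,0],"roll":0.4,"fingers":1},
  {"slide":[0.4,-1,0],"roll":0.4,"fingers":1},
  {"slide":[0,0,0],"roll":0,"fingers":1},
])

```text
t: 9.88
tool_pos: [0.5707, -0.0044, 0.1995]
orientation: [-2.171, 0.11, 2.168]
force: [-0.1, 0.6, -0.1]
opening: 0.0929
```

```bash
python3 k.py 5 .498 .171 .08
```

```text
9.975 [ 0.57   -0.0024  0.1991] [-0.5239  0.14    0.4256] 0.0927304649006275 [ 0.0124  0.0506 -0.021 ]
```

View pics/k5.png

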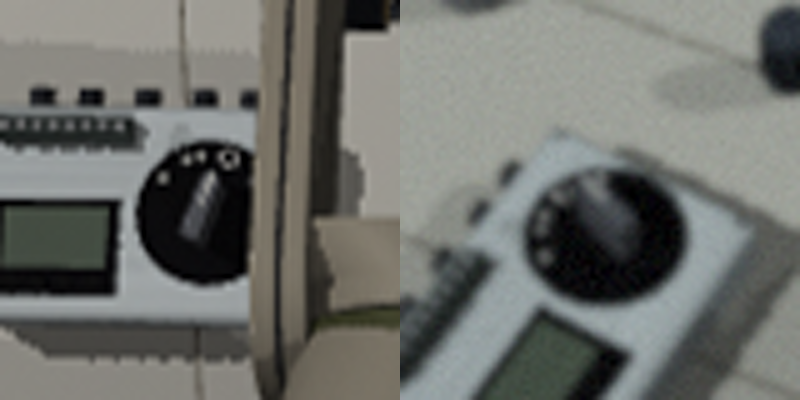

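View pics/side5.png

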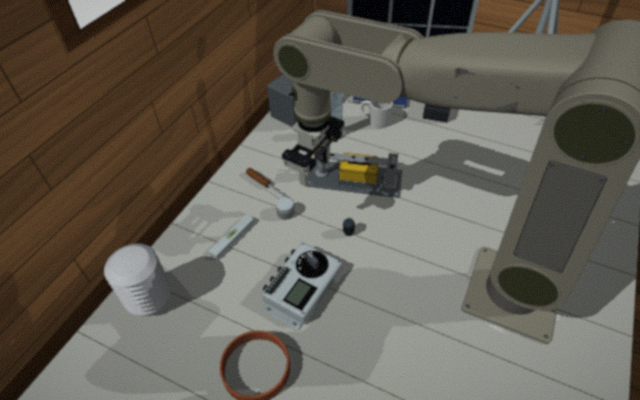

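Emit:
play_rows([
  {"slide":[0.38,-0.98,0],"roll":0.43,"fingers":1},
  {"slide":[0.38,-0.98,0],"roll":0.43,"fingers":1},
  {"slide":[0.38,-0.98,0],"roll":0.43,"fingers":1},
  {"slide":[0.38,-0.98,0],"roll":0.43,"fingers":1},
  {"slide":[0.38,-0.98,0],"roll":0.43,"fingers":1},
  {"slide":[0.38,-0.98,-0.3],"roll":0.43,"fingers":1},
  {"slide":[0,0,-0.6],"roll":0,"fingers":1},
  {"slide":[0,0,-0.6],"roll":0,"fingers":1},
  {"slide":[0,0,-0.5],"roll":0,"fingers":1},
  {"slide":[0,0,0],"roll":0,"fingers":1},
])

```text
t: 11.22
tool_pos: [0.637, -0.1775, 0.136]
orientation: [2.079, 0.276, -2.086]
force: [0.4, 0.6, 0.9]
opening: 0.093
```

```bash
python3 k.py 6 .639 -.1805 .11; python3 -c "
from h import *
from scipy.spatial.transform import Rotation as R
for c in ['side','top']:
  for n in ['coupler_grip','ball','fixed_plate','latch_plate']:
    print(c,n,[(np.round(x['point'],1),round(x['p'],2)) for x in robot.mark_of(c,n)[:2]])
s=robot.read_state();M=R.from_rotvec(s['orientation']).as_matrix();print(np.degrees(np.arctan2(M[1,1],M[0,1])),M[:,0],s['tool_pos'],proj('side',[.639,-.1805,.106]),proj('top',[.639,-.1805,.106]))"
```

```text
11.325 [ 0.6384 -0.1784  0.1384] [-0.5987  0.0417 -0.237 ] 0.09301357093619289 [ 0.0566 -0.01    0.0473]
side coupler_grip [(array([323.2, 149.3]), 0.69), (array([283.9, 212.1]), 0.16)]
side ball [(array([318.7, 156.8]), 0.88), (array([334.4, 138.5]), 0.36)]
side fixed_plate [(array([318.3, 155.6]), 0.63)]
side latch_plate [(array([323.2, 147.7]), 0.46)]
top coupler_grip [(array([360.5, 169.4]), 0.75)]
top ball [(array([359.9, 168.3]), 0.8)]
top fixed_plate [(array([355.9, 171.5]), 0.47)]
top latch_plate [(array([371.3, 161.5]), 0.36)]
-75.03732738407902 [ 5.40932981e-04 -2.01030692e-04 -9.99999833e-01] [ 0.63856398 -0.17909738  0.13864126] [321.1255029  150.13540424] [361.62576036 168.17702755]
```

View pics/k6.png

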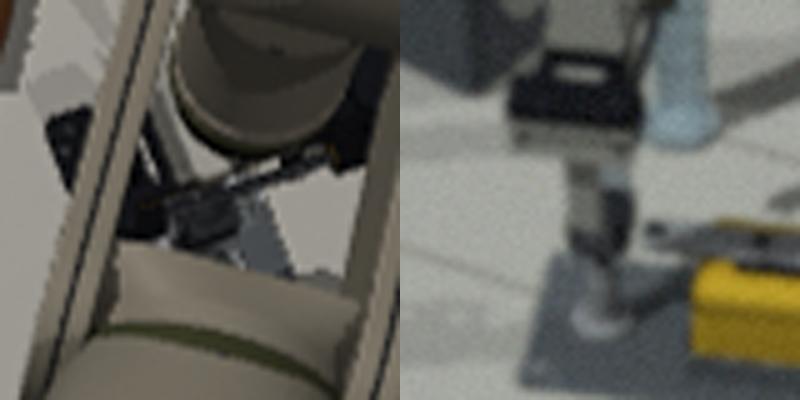

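Emit:
play_rows([
  {"slide":[0,-0.04,-0.4],"roll":0,"fingers":1},
  {"slide":[0,0,-0.4],"roll":0,"fingers":1},
  {"slide":[0,0,-0.4],"roll":0,"fingers":1},
  {"slide":[0,0,-0.36],"roll":0,"fingers":1},
  {"slide":[0,0,0],"roll":0,"fingers":1},
])

```text
t: 12.35
tool_pos: [0.6374, -0.1798, 0.0896]
orientation: [2.08, 0.275, -2.085]
force: [0.1, 0.2, 0.6]
opening: 0.0928
```

```bash
python3 k.py 7 .639 -.1805 .11
```

```text
12.45 [ 0.6384 -0.1801  0.0914] [0.7049 0.8683 0.4114] 0.09275111853958425 [0.0525 0.035  0.0287]
```

View pics/k7.png

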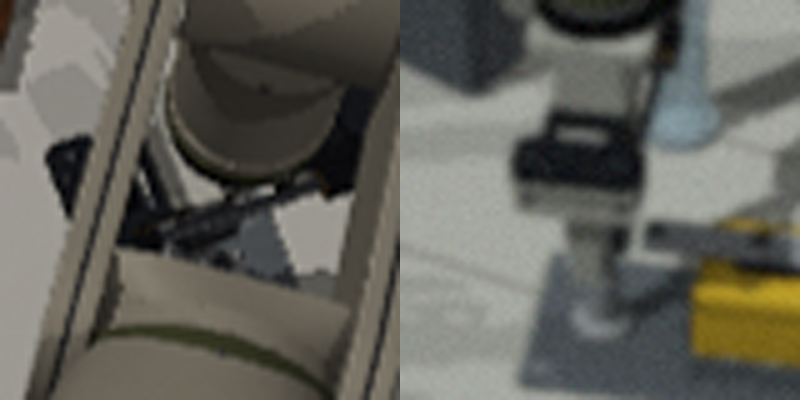

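Emit:
play_rows([
  {"slide":[0,0,0],"roll":0,"fingers":-1},
  {"slide":[0,0,0],"roll":0,"fingers":-1},
  {"slide":[0,0,0],"roll":0,"fingers":-1},
  {"slide":[0,0,0],"roll":0,"fingers":-1},
  {"slide":[0,0,0],"roll":0,"fingers":-1},
], squeeze=3)

```text
t: 13.08
tool_pos: [0.6388, -0.1805, 0.0918]
orientation: [2.083, 0.273, -2.081]
force: [1.9, -2.2, -0.1]
opening: 0.0556
```

```bash
python3 -c "
from h import *
s=robot.read_state();print(s)"
```

```text
{'t': 13.075, 'q': array([-3.52449046e-01,  3.84322078e-01,  1.42582293e+00, -2.56470267e-04,
        1.33027512e+00,  9.57131339e-01]), 'dq': array([-0.00037127, -0.0008396 , -0.00163129, -0.0001587 ,  0.00011769,
        0.00049413]), 'joint_torque': array([  0.77528503, -65.77604055, -45.49976707,   0.44940504,
         0.7736158 ,   0.07000211]), 'tool_pos': array([ 0.63880782, -0.18050436,  0.09178002]), 'orientation': array([ 2.08266149,  0.27270347, -2.0807243 ]), 'force': array([ 1.86960905, -2.17077196, -0.10511837]), 'wrist_torque': array([-0.29702287, -0.26807533,  0.00937104]), 'opening': 0.05560669416031892}
```

Emit:
play_rows([
  {"slide":[0,0,0],"roll":0,"fingers":-1},
  {"slide":[0,0,0],"roll":0,"fingers":-1},
  {"slide":[0,0,0],"roll":0,"fingers":-1},
  {"slide":[0,0,0],"roll":0,"fingers":-1},
], squeeze=45)

```text
t: 13.58
tool_pos: [0.6386, -0.18, 0.0915]
orientation: [2.082, 0.274, -2.082]
force: [1.6, 1.5, 0.5]
opening: 0.0421
```

```bash
python3 k.py 8 .639 -.1805 .11
```

```text
13.675 [ 0.6385 -0.1801  0.0915] [1.9255 0.3604 0.9529] 0.04262255388706439 [ 0.0953 -0.4104 -0.2283]
```

View pics/k8.png

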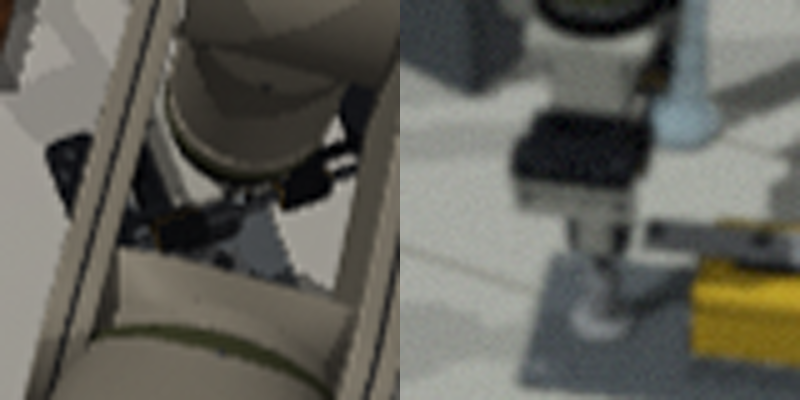

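Emit:
play_rows([
  {"slide":[-0.012,-0.003,0.15],"roll":0,"fingers":-1},
  {"slide":[-0.012,-0.004,0.14],"roll":0,"fingers":-1},
  {"slide":[-0.018,-0.005,0.146],"roll":0,"fingers":-1},
  {"slide":[-0.018,-0.005,0.146],"roll":0,"fingers":-1},
  {"slide":[0,0,0],"roll":0,"fingers":-1},
])

```text
t: 14.3
tool_pos: [0.6367, -0.1806, 0.1088]
orientation: [2.082, 0.274, -2.082]
force: [5.1, 0.8, -5.9]
opening: 0.0425
```

```bash
python3 k.py 9 .639 -.1805 .11
```

```text
14.4 [ 0.6367 -0.1805  0.1086] [ 5.1076  0.9014 -4.7762] 0.04219746826961787 [ 0.1812 -1.3813  0.0825]
```

View pics/k9.png

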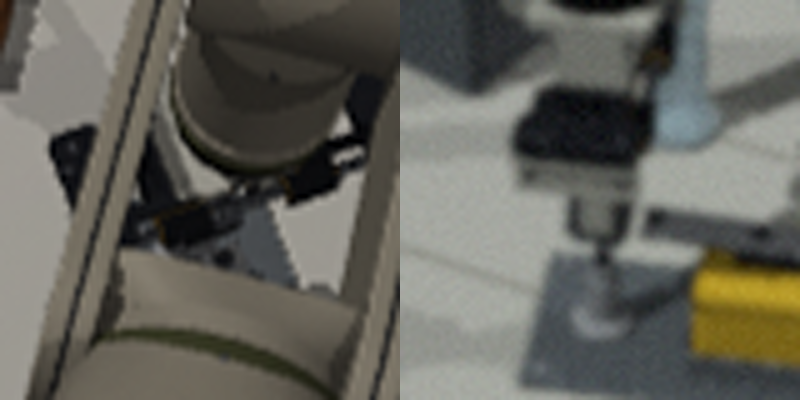

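Emit:
play_rows([
  {"slide":[-0.02,-0.005,0.29],"roll":0,"fingers":-1},
  {"slide":[-0.05,-0.014,0.288],"roll":0,"fingers":-1},
  {"slide":[-0.069,-0.019,0.286],"roll":0,"fingers":-1},
  {"slide":[-0.08,-0.022,0.283],"roll":0,"fingers":-1},
  {"slide":[-0.09,-0.025,0.28],"roll":0,"fingers":-1},
  {"slide":[-0.1,-0.028,0.277],"roll":0,"fingers":-1},
  {"slide":[0,0,0],"roll":0,"fingers":-1},
  {"slide":[0,0,0],"roll":0,"fingers":-1},
])

```text
t: 15.4
tool_pos: [0.6244, -0.184, 0.1601]
orientation: [2.082, 0.273, -2.082]
force: [4.0, 0.6, -4.1]
opening: 0.0425
```

```bash
python3 k.py 10 .57 -.2 .12
```

```text
15.5 [ 0.6245 -0.1839  0.1599] [ 3.5172  1.2692 -2.618 ] 0.04199914808509618 [ 0.0211 -0.7848  0.0867]
```

View pics/k10.png

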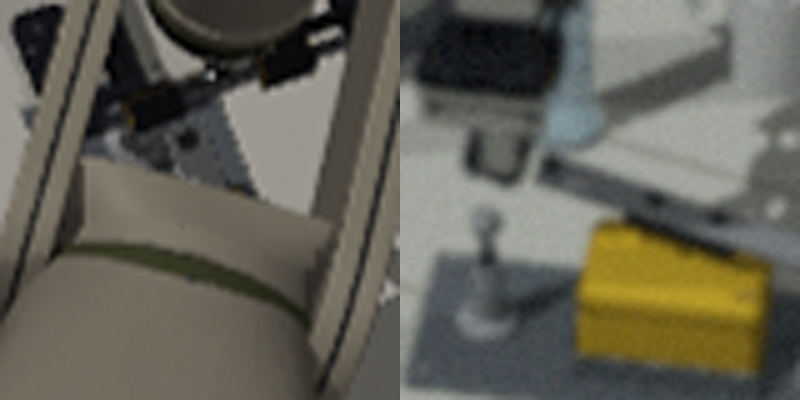

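View pics/side10.png

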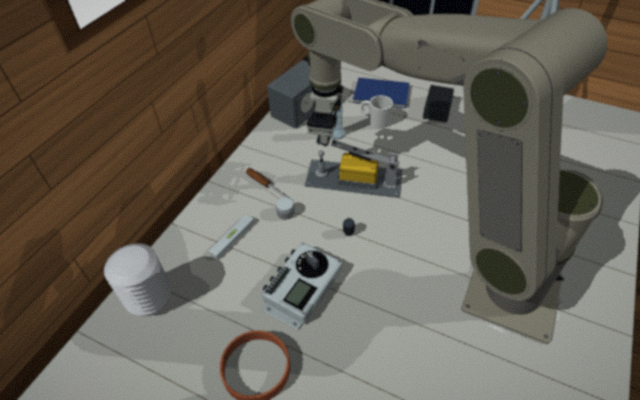

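View pics/top10.png

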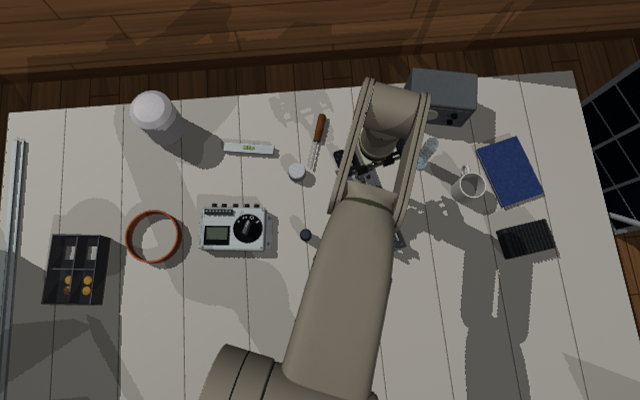

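```bash
python3 -c "
import cv2,numpy as np
a=cv2.imread('pics/top10.png')[205:255,222:272];b=cv2.imread('pics/side10.png')[120:195,300:405]
cv2.imwrite('pics/f.png',np.hstack([cv2.resize(a,(375,375),interpolation=2),cv2.resize(b,(425,375),interpolation=2)]))"
```

```text
(no output)
```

View pics/f.png

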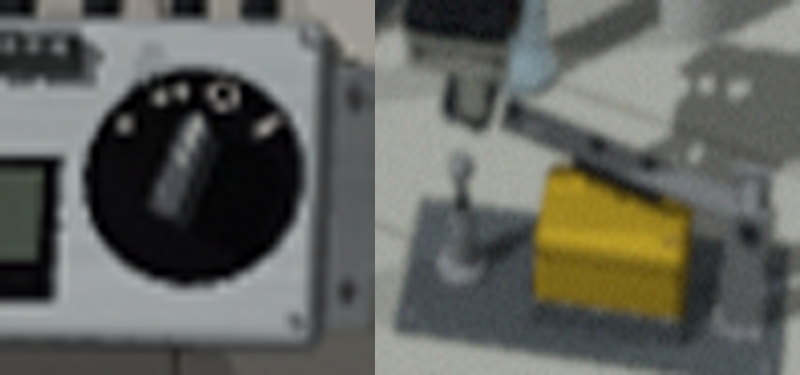

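Emit:
play_rows([
  {"slide":[0,0,0],"roll":0,"fingers":-1},
  {"slide":[0,0,0],"roll":0,"fingers":-1},
  {"slide":[0,0,0],"roll":0,"fingers":-1},
  {"slide":[0,0,0],"roll":0,"fingers":-1},
])

```text
t: 16.0
tool_pos: [0.6244, -0.184, 0.16]
orientation: [2.082, 0.274, -2.082]
force: [4.3, 1.0, -3.0]
opening: 0.0422
```

```bash
python3 -c "
from plant import robot
print(robot.close_job(), robot.read_state()['t'])"
```

```text
the job is handed in; nothing more can be done
the job is handed in; nothing more can be done
```

The selector is at off and the bar is off its ball. The arm is holding the bar still, about 68 mm above where it sat. I handed the job in at about 16 s of the 48 s allowed.

- **Selector:** I turned the knob from one dot 72° clockwise. In the last top picture the knob lies at about 22° and the hollow ring at about 21°, so it sits in the off position.
- **Latch and bar:** I pinched the two plates with 45 N until the gap was about 42.5 mm, against 43 mm for fully in. I then lifted the bar along its arc. The gripper rose from 0.0915 m to 0.160 m, and the side picture shows the ball clear beneath.
- **Holding still:** the last two readings, 0.6 s apart, agree to within 0.1 mm. The wrist force was about 5 N, including a steady push of about 4 N along the bar.
- **Surroundings:** in the last pictures the battery pack stands in its cradle, and I saw nothing on the shelf moved. I judged this by eye only.

No check failed, but early estimates of the coupler's position differed by up to about 1 cm. I settled them by comparing both pictures with the given sizes, and the gripper readings on contact bore that out.

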